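# Shim a chair-rail blank under the hold-down arm

## Robot

A 6-joint arm with a two-finger parallel gripper is mounted at the origin on the work surface. World frame = base frame: x ahead of the robot, y to its left, z up, the work surface at z = 0. Lengths are in m, angles in rad, forces in N, time in s.
With the tool pointing down it reaches from about 0.3 to 0.775 m from the base axis. Payload 14.6 kg.
Tool frame: the origin (TCP) lies midway between the tips of the shut fingers; the grasp point (between the pads) lies 19 mm behind it; z points along the fingers, y is the direction in which the jaws open and shut (so a half turn about z gives the same grasp; the last joint's range is limited). The gripper opens to 94 mm and grips with 3 to 60 N. Pads are 16 mm wide; open, the fingers measure 119 mm over their backs; the gripper's body (75 mm by 177 mm) begins 78 mm behind the grasp point.
Start: joints at [-1.332, 0.3, 1.521, -0, 1.321, -0.067], TCP at [0.166, -0.524, 0.205] pointing down, gripper open.
Joint ranges: [-3.03, 3.03], [-0.79, 2.21], [0.23, 2.52], [-1.04, 4.18], [0, 3.07], [-2.55, 2.55]. Speed limits (rad/s): [2.22, 2.22, 2.57, 3.14, 3.14, 3.14].

## Interface

Orientations are given as [roll, pitch, yaw] about the fixed x, y, z axes, in that order (R = Rz(yaw) Ry(pitch) Rx(roll)).
In Python, from station import readout, imaging, job gives the robot as it stands.
- The arm moves only by the tool arm_command, never from a script. Its argument "increments" is a list of rows, each an object with "gripper": the opening, from 0 (shut) to 1 (fully open); "slide": the shift along the world's x, y, z in m, a list of three; "yaw": the turn about the world's z in rad. A call has 1 to 8 rows; each row is the pose to reach, as a shift and turn from the pose commanded when the call began; what a row does not reach only later rows make up. A row lasts 1/8 s, in which the tool goes at most 62.5 mm and 10.7 degrees, less where a joint would pass 70% of its speed; a pose out of reach is approached as far as the arm can. A call with a gripper value outside its range is refused whole. The fingers move at their own pace and stop on an object; "grip_force" is the grip in N (left out, the last holds). Time passes only in rows, so rows that repeat a pose let the fingers close. It gives the time, the measured TCP pose, the force and the opening at its end, in the units of the state.
- readout.get_obs(): the state, without advancing time (a new reading comes with each control period).
- imaging.camera(name): name is "side" or "top" or "wrist"; returns a dict with "color" (480x640x3 uint8, red, green, blue), "mtx" (3x3 intrinsics, pixels), "D" ([k1, k2, p1, p2, k3] as OpenCV has them; the pictures are not rectified), "rvec" (rotation vector, rad) and "tvec" (3), from world to camera coordinates, as OpenCV has them. Camera axes: x right, y down, z forward; pixel columns grow to the right and rows downward; lengths in m; the calibration is good to about 2 mm. A picture is of the moment at which its call begins. There is no depth.
- job.hand_in(): hands the job in, once; it reports no verdict.
The state is a dict: "time_s": time; "qpos": joint angles; "joint_vel": joint speeds; "tau": joint torques, N m; "ee_pos": TCP position; "eef_rot": TCP orientation; "force": force on the tool from outside, world axes, zero at the start; "moment": the same for the moment, N m; "grip_width": finger opening in m.
Only numpy, scipy, OpenCV 4.12 (cv2) and the standard library are available. Lean on these libraries where they do the work, as an engineer would, in place of code of your own. Each camera call takes 0.05 s, during which the arm holds its last target. There are 200 camera calls.

## Task

Pack up the chair-rail blank that lies under the red hold-down arm of the clamping jig: stack plywood shims squarely on it, one on another and lengthwise across the blank (long side pointing to the hinge), until the arm, swung down by its steel crossbar, bites on the stack with the arm level, neither sinking to its stop short of the stack nor propped up by a shim too many. Finish while holding the arm pressed firmly down on the stack with the gripper, since it springs up when let go; do not shift either blank, the bowl or the hammer.

Things in the scene. Friction and masses are not known exactly. Their poses are not given: they have to be found in the camera images.
- seat (a point): centre of the place where the blank lies under the arm, on top of the jig's fixed plywood baseboard (215 x 300 x 14 mm), 14 mm above the bench; x points to the hinge, y along the blank, z up. With the arm level, the underside of its rubber pad (36 x 36 mm) is straight above this point, 78 mm above the bench
- hinge (a point): fixed point on the axis of the arm's hinge, 88 mm above the bench, 115 mm from the seat's centre along the seat's +x; the axis runs along the seat's y. Two steel cheeks, 56 mm over all across and 106 mm tall, carry it
- clamp_arm (a joint): angle of the red hold-down arm (18 mm wide), rad: 0 is level, pad flat, arm reaching from the hinge to the seat's -x; positive is up; upper stop 1.45 (about upright, where it starts), lower stop -0.06 (pad 7 mm below level). A light spring lifts it: about 2.5 N down on the crossbar keeps it level. One shim (12 mm) more or less is about 0.1 rad at the pad
- bar_right (a point): grip point on the arm's steel crossbar, on the half to the seat's -y, 32 mm from the arm's middle; the bar is round, 12 mm thick, 104 mm long, parallel to the hinge axis, 170 mm from it; with the arm level it is 88 mm above the bench and 55 mm from the seat's centre to -x. It can turn between the fingers as the arm swings
- bar_left (a point): the like grip point on the other half of the crossbar (the seat's +y side)
- shim0_c (a point): a loose pale plywood shim, a flat plate 60 x 44 x 12 mm, about 30 g, lying flat on the bench; this point is its centre (6 mm up); its x axis is its long (60 mm) side, its y axis the 44 mm side, z up. All four shims are alike
- shim1_c (a point): a loose pale plywood shim, a flat plate 60 x 44 x 12 mm, about 30 g, lying flat on the bench; this point is its centre (6 mm up); its x axis is its long (60 mm) side, its y axis the 44 mm side, z up. All four shims are alike
- shim2_c (a point): a loose pale plywood shim, a flat plate 60 x 44 x 12 mm, about 30 g, lying flat on the bench; this point is its centre (6 mm up); its x axis is its long (60 mm) side, its y axis the 44 mm side, z up. All four shims are alike
- shim3_c (a point): a loose pale plywood shim, a flat plate 60 x 44 x 12 mm, about 30 g, lying flat on the bench; this point is its centre (6 mm up); its x axis is its long (60 mm) side, its y axis the 44 mm side, z up. All four shims are alike
- blank_thick_c (a point): a loose mid-brown wooden chair-rail blank, 60 mm (its x) x 110 mm (its y) x 40 mm high; this point is its centre (20 mm above its underside). One blank lies centred on the seat, the other is parked on the baseboard about 140 mm to its +y side; which is which varies
- blank_thin_c (a point): a loose dark brown wooden chair-rail blank, 60 mm (its x) x 110 mm (its y) x 28 mm high; this point is its centre (14 mm above its underside). One blank lies centred on the seat, the other is parked on the baseboard about 140 mm to its +y side; which is which varies
- tack_bowl: bystander: a steel bowl, 90 mm across, 40 mm high, standing on the bench; origin at the centre of its underside
- hammer: bystander: a hammer about 240 mm long lying on the bench; origin near its middle, handle to its -x
Things that resemble listed ones, but are neither listed nor needed, are in the scene too. What is shaped like the part that bears shim0_c but turquoise is not meant. What is shaped like the part that bears shim3_c but black or turquoise is not meant.

How it is judged:
By the outcome, as a careful person would: the job done as asked, in the order asked, and still so for the second after the job is handed in, while the arm keeps its last pose, push and grip.
It also fails if it takes over 72 s, if anything falls off the work surface, if the arm or the gripper's body presses on something with over 40 N, if the wrist force passes 120 N, or if a joint passes its speed limit or range.

## Working session

There is one attempt and no reset: what is moved stays moved. The work goes in short steps, Python scripts to look and compute and a tool call to move; the robot and the scene stay as the last step left them, time stands still between calls to the robot, and variables do not carry over. Pictures are saved under pics/ and viewed, about 8 in all and at most 12, crops included, and the job is handed in when it is done.

Besides the shell and the picture viewer there is one more tool, called after "Call:" as name(argument=value, ...) on one line, values as JSON. arm_command: Moves the arm, as the interface text tells. Its arguments: {"type":"object","properties":{"increments":{"type":"array","items":{"type":"object","properties":{"gripper":{"type":"number"},"slide":{"type":"array","items":{"type":"number"}},"yaw":{"type":"number"}}}},"grip_force":{"type":"number"}},"required":["increments"]}

```bash
ls; mkdir -p pics
cat > h.py <<'E'
import numpy as np, cv2
from station import readout, imaging, job
def shot(n,f):
    c=imaging.camera(n); cv2.imwrite('pics/'+f,c['color'][:,:,::-1]); np.savez('pics/'+f+'.npz',**c); return c
def load(f): return np.load('pics/'+f+'.npz')
def ray(c,px,z):
    p=cv2.undistortPoints(np.array(px,float).reshape(-1,1,2),c['mtx'],c['D']).reshape(-1,2)
    R=cv2.Rodrigues(c['rvec'])[0]; o=-R.T@np.ravel(c['tvec'])
    d=np.c_[p,np.ones(len(p))]@R
    return o+d*((z-o[2])/d[:,2])[:,None]
def proj(c,P): return cv2.projectPoints(np.array(P,float).reshape(-1,1,3),c['rvec'],c['tvec'],c['mtx'],c['D'])[0].reshape(-1,2)
E
python3 - <<'E'
from h import *
for n in('top','side'):
    c=shot(n,n+'0.png'); print(n,-cv2.Rodrigues(c['rvec'])[0].T@np.ravel(c['tvec']))
print(readout.get_obs())
E
```

```text
pics
top [ 0.40917213 -0.0856033   1.15692855]
side [ 0.27531504 -1.09250817  1.03507876]
{'time_s': 0.1, 'qpos': array([-1.33161975e+00,  3.00445823e-01,  1.52153067e+00,  9.75235299e-06,
        1.32070415e+00, -6.65876970e-02]), 'joint_vel': array([-0.00063076, -0.0016133 , -0.00165526, -0.00072929, -0.00095973,
       -0.00043461]), 'tau': array([ 1.75353922e-03, -5.32645261e+01, -3.53283119e+01,  7.09377229e-02,
        2.34889443e-02, -6.12044687e-05]), 'ee_pos': array([ 0.16551067, -0.52425138,  0.20492152]), 'eef_rot': array([-3.14050770e+00, -8.18187991e-05,  3.05761810e-01]), 'force': array([-1.46010876,  0.10462998,  0.20565959]), 'moment': array([0.02707881, 0.01325805, 0.08847274]), 'grip_width': 0.09384036535533204}
```

View pics/top0.png

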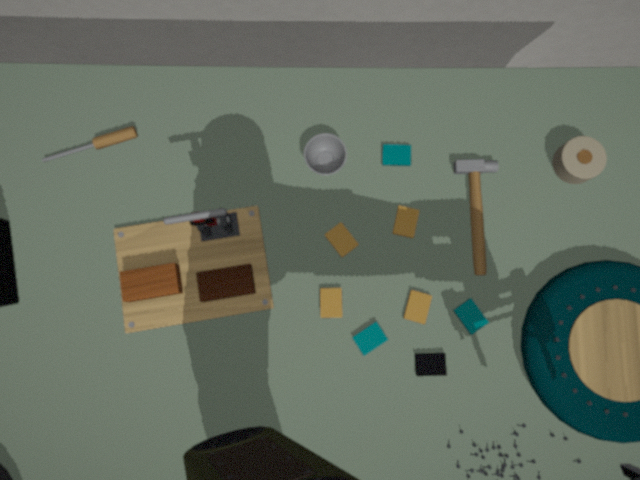

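View pics/side0.png

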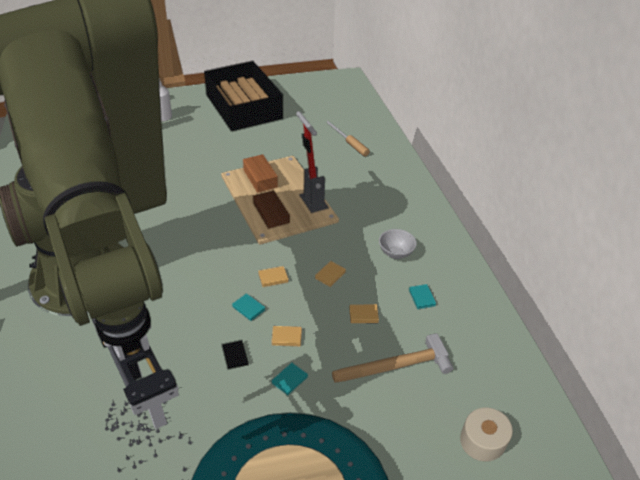

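The top view shows the dark (thin) blank on the seat at (226,283) and the mid-brown one parked at (150,283). With 14+28 mm below and 78 mm wanted, 36 mm is missing, so 3 shims. 
Shim candidates in the top view:
- Pale: (342,239), (406,221), (331,303), (418,306).
- Turquoise decoys: (396,154), (370,337), (470,316).
- Black decoy: (430,364).

I choose the pale ones and check them in a close crop.

Run:
```python
from h import *
c=load('top0.png'); im=c['color'][:,:,::-1]
a=cv2.resize(im[195:345,105:275],None,fx=4,fy=4,interpolation=cv2.INTER_CUBIC)   
b=cv2.resize(im[195:345,310:440],None,fx=4,fy=4,interpolation=cv2.INTER_CUBIC)
cv2.imwrite('pics/a.png',np.clip(cv2.resize(a,None,fx=1,fy=1)*1.4,0,255))
# shims by colour
hsv=cv2.cvtColor(im,cv2.COLOR_BGR2HSV)
m=cv2.inRange(hsv,(8,90,60),(28,255,255)); 
n,l,s,ce=cv2.connectedComponentsWithStats(m)
for i in range(1,n):
    if 150<s[i,4]<1800:
        pts=np.argwhere(l==i)[:,::-1].astype(float)
        w=ray(c,pts,.012)[:,:2]
        r=cv2.minAreaRect((w*1000).astype(np.float32)); print(ce[i].round(),s[i,4],w.mean(0).round(4),np.round(r[0],1),np.round(r[1],1),round(r[2],1))
```

```text
[114. 137.] 496 [0.7886 0.3445] [788.5 344.4] [26.  90.4] 18.2
[584. 156.] 157 [ 0.7532 -0.6398] [ 753.2 -639.6] [27.8 27.4] 41.9
[477. 224.] 1141 [ 0.609  -0.4133] [ 612.  -413.4] [213.8  24.3] 1.6
[405. 221.] 626 [ 0.6133 -0.2666] [ 613.5 -266.7] [44.8 61.6] 77.0
[341. 239.] 619 [ 0.5747 -0.1333] [ 574.8 -133.3] [60.2 44.4] 37.6
[331. 302.] 641 [ 0.4454 -0.1118] [ 445.  -111.9] [58.5 42.8] 0.3
[417. 306.] 668 [ 0.4385 -0.2877] [ 438.6 -287.5] [45.3 60.6] 74.4[ WARN:0@1.145] global loadsave.cpp:1063 imwrite_ Unsupported depth image for selected encoder is fallbacked to CV_8U.
```

View pics/a.png

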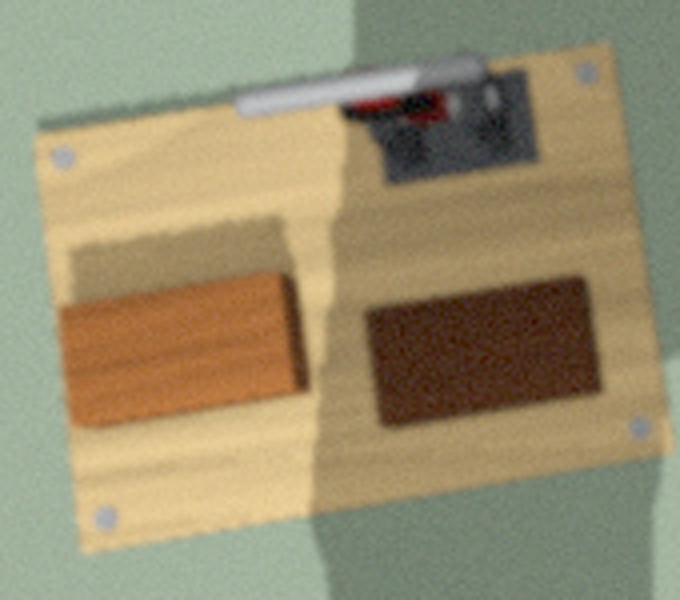

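Run:
```python
from h import *
c=load('top0.png'); im=c['color'][:,:,::-1]
f=lambda L:[(105+x/4-.375,195+y/4-.375) for x,y in L]
for L,z in(([(368,310),(583,278),(602,390),(382,425)],.042),([(37,133),(612,43),(672,455),(80,552)],.014),([(62,310),(285,272),(308,390),(88,425)],.054)):
    w=ray(c,f(L),z)[:,:2]; d=(w[0]-w[1])+(w[3]-w[2]); e=(w[0]-w[3])+(w[1]-w[2])
    print(w.mean(0).round(4),'y-axis-90:',round(np.degrees(np.arctan2(-d[0],d[1])),1),'x axis',round(np.degrees(np.arctan2(e[1],e[0])),1),np.linalg.norm(d)/2,np.linalg.norm(e)/2)
hsv=cv2.cvtColor(im,cv2.COLOR_BGR2HSV)
m=cv2.inRange(hsv,(8,90,60),(28,255,255)); n,l,s,ce=cv2.connectedComponentsWithStats(m)
for i in range(1,n):
    if 600<s[i,4]<700:
        w=ray(c,np.argwhere(l==i)[:,::-1].astype(float),.012)[:,:2]; ctr=w.mean(0)
        u=np.linalg.svd(w-ctr,full_matrices=False)[2][0]; print(ctr.round(4),'long axis deg',round(np.degrees(np.arctan2(u[1],u[0]))%180,1))
```

```text
[0.4826 0.0973] y-axis-90: 9.1 x axis 10.1 0.10855009953304487 0.05708003855149744
[0.5136 0.1699] y-axis-90: 9.5 x axis 9.3 0.29825849765472046 0.21494684009877188
[0.4818 0.2408] y-axis-90: 9.8 x axis 14.6 0.10825501689330608 0.058817218192063474
[ 0.6133 -0.2666] long axis deg 168.4
[ 0.5747 -0.1333] long axis deg 37.3
[ 0.4454 -0.1118] long axis deg 0.7
[ 0.4385 -0.2877] long axis deg 165.3
```

Call:
arm_command(increments=[{"slide":[0.035,-0.0,0],"yaw":-0.04,"gripper":0.75},{"slide":[0.07,0.09,0],"yaw":-0.1},{"slide":[0.12,0.14,0],"yaw":-0.15},{"slide":[0.16,0.19,0],"yaw":-0.2},{"slide":[0.2,0.24,0],"yaw":-0.294},{"slide":[0.24,0.29,0],"yaw":-0.294},{"slide":[0.265,0.35,-0.03],"yaw":-0.294},{"slide":[0.28,0.4125,-0.07],"yaw":-0.294,"gripper":0.75}], grip_force=20)

```text
invalid input
```

Call:
arm_command(increments=[{"slide":[0,0,0]},{"slide":[0,0,0]}])

```text
invalid input
```

Run:
```python
from h import *
c=shot('wrist','w1.png'); o=readout.get_obs(); print(o['time_s'],o['ee_pos'],o['eef_rot'],o['grip_width'])
print(proj(c,[[.4454,-.1118,.012],o['ee_pos']]))
```

```text
0.15 [ 0.16552919 -0.52428929  0.20502719] [-3.14073802e+00 -5.78760764e-05  3.05818555e-01] 0.09403617298555743
[[ -94.0423563  -287.55228896]
 [ 318.58675993  300.3917834 ]]
```

View pics/w1.png

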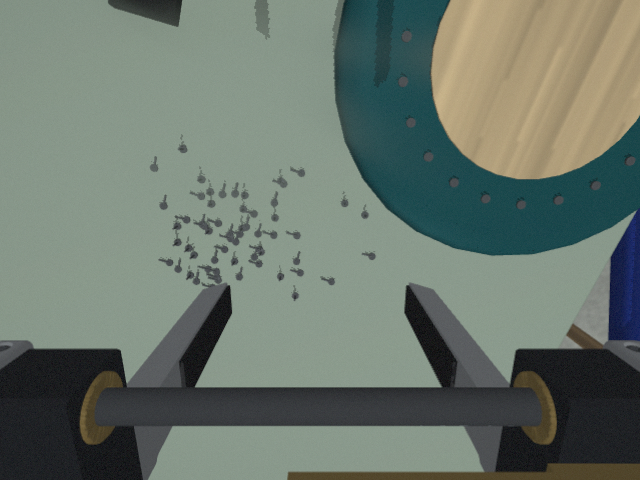

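The move was refused, so the wrist view only shows the start position: tacks, the stool and the fingers at (210,300) and (430,300). Every row probably needs all three keys.

Call:
arm_command(increments=[{"slide":[0.035,0.04,0],"yaw":-0.04,"gripper":0.75},{"slide":[0.07,0.09,0],"yaw":-0.1,"gripper":0.75},{"slide":[0.12,0.14,0],"yaw":-0.15,"gripper":0.75},{"slide":[0.16,0.18,0],"yaw":-0.2,"gripper":0.75},{"slide":[0.2,0.22,0],"yaw":-0.294,"gripper":0.75},{"slide":[0.23,0.27,-0.02],"yaw":-0.294,"gripper":0.75},{"slide":[0.25,0.32,-0.04],"yaw":-0.294,"gripper":0.75},{"slide":[0.27,0.37,-0.06],"yaw":-0.294,"gripper":0.75}], grip_force=20)

```text
time_s: 1.15
ee_pos: [0.436, -0.1527, 0.1448]
eef_rot: [3.142, -0.0, 0.012]
force: [-0.3, -0.4, -0.6]
grip_width: 0.0704
```

Call:
arm_command(increments=[{"slide":[0.01,0.0425,-0.03],"yaw":0,"gripper":0.75},{"slide":[0.01,0.0425,-0.03],"yaw":0,"gripper":0.75}], grip_force=20)

```text
time_s: 1.4
ee_pos: [0.4449, -0.1096, 0.1136]
eef_rot: [-3.14, 0.004, 0.015]
force: [0.2, 0.0, -0.1]
grip_width: 0.0707
```

Run:
```python
from h import *
c=shot('wrist','w2.png'); o=readout.get_obs(); print(o['time_s'],o['ee_pos'],o['eef_rot'],o['grip_width'])
h=cv2.cvtColor(c['color'],cv2.COLOR_RGB2HSV); m=cv2.inRange(h,(8,90,60),(28,255,255)); n,l,s,ce=cv2.connectedComponentsWithStats(m)
for i in range(1,n):
    if s[i,4]>1500:
        w=ray(c,np.argwhere(l==i)[:,::-1].astype(float),.012)[:,:2]; r=cv2.minAreaRect((w*1000).astype(np.float32)); print(s[i],w.mean(0).round(4),r)
print(proj(c,[[.4454,-.1118,.012]]))
```

```text
1.45 [ 0.44537514 -0.11113324  0.1149182 ] [-3.14115497e+00  1.53020579e-03  1.41245706e-02] 0.07064359797257418
[ 502    0   90   71 4464] [ 0.6017 -0.2629] ((603.7437744140625, -262.2851257324219), (46.734127044677734, 45.45125961303711), 77.26600646972656)
[ 307   14   96  113 5496] [ 0.5751 -0.1333] ((574.3765258789062, -132.9468231201172), (59.4115104675293, 43.675987243652344), 37.954986572265625)
[   0  147  111  102 8092] [0.4785 0.1007] ((480.13580322265625, 108.3695068359375), (66.71771240234375, 93.84226989746094), 9.80245590209961)
[ 295  209   54   73 3760] [ 0.4462 -0.112 ] ((445.7122802734375, -111.72206115722656), (59.94278335571289, 42.92283630371094), 2.195488452911377)
[ 493  215   85   82 4163] [ 0.4399 -0.2848] ((439.0289001464844, -284.56048583984375), (49.08846664428711, 59.42295837402344), 74.37925720214844)
[ 227  463  391   17 3847] [ 0.2131 -0.2496] ((215.70982360839844, -215.29708862304688), (20.08370590209961, 387.5697937011719), 1.1195801496505737)
[[321.57014491 246.44627697]]
```

View pics/w2.png

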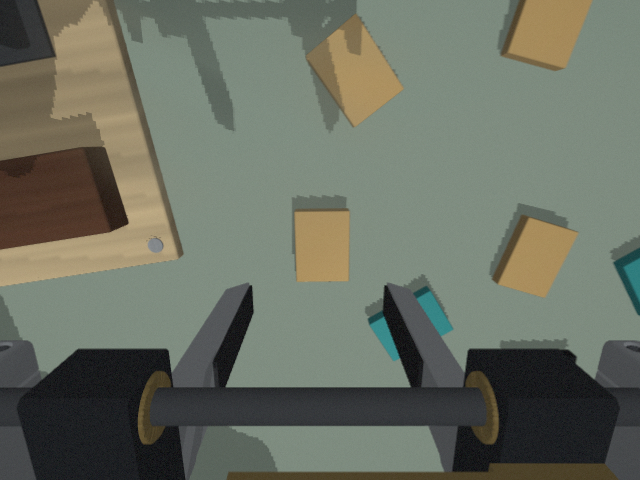

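The wrist view shows pale shim A at (322,245), centred between the fingers, and the position agrees within 1 mm. Its nearest turquoise neighbour, at (410,322), is clear. Descending to grip.

Call:
arm_command(increments=[{"slide":[0,0,-0.05],"yaw":0,"gripper":0.75},{"slide":[0,0,-0.09],"yaw":0,"gripper":0.75},{"slide":[0,0,-0.111],"yaw":0,"gripper":0.75},{"slide":[0,0,-0.111],"yaw":0,"gripper":0.75},{"slide":[0,0,-0.111],"yaw":0,"gripper":0.3},{"slide":[0,0,-0.111],"yaw":0,"gripper":0.3},{"slide":[0,0,-0.111],"yaw":0,"gripper":0.3},{"slide":[0,0,-0.111],"yaw":0,"gripper":0.3}], grip_force=20)

```text
time_s: 2.45
ee_pos: [0.4459, -0.1122, 0.0051]
eef_rot: [3.141, -0.001, 0.012]
force: [-2.2, 0.6, 7.6]
grip_width: 0.0435
```

Call:
arm_command(increments=[{"slide":[0,0,0.05],"yaw":0,"gripper":0.3},{"slide":[0.005,0.03,0.09],"yaw":0.03,"gripper":0.3},{"slide":[0.015,0.08,0.1],"yaw":0.07,"gripper":0.3},{"slide":[0.025,0.13,0.1],"yaw":0.11,"gripper":0.3},{"slide":[0.033,0.18,0.1],"yaw":0.152,"gripper":0.3},{"slide":[0.037,0.209,0.08],"yaw":0.152,"gripper":0.3},{"slide":[0.037,0.209,0.08],"yaw":0.152,"gripper":0.3}], grip_force=20)

```text
time_s: 3.32
ee_pos: [0.4818, 0.0984, 0.0835]
eef_rot: [-3.141, 0.002, 0.167]
force: [-0.2, -0.1, -0.1]
grip_width: 0.0437
```

Run:
```python
from h import *
c=shot('wrist','w3.png'); o=readout.get_obs(); print(o['time_s'],o['ee_pos'],o['eef_rot'],o['grip_width'])
u=np.array([np.cos(.164),np.sin(.164)]);v=np.array([-u[1],u[0]]);s=np.array([.4826,.0973])
q=[[*(s+a*.03*u+b*.055*v),.042] for a,b in((1,1),(1,-1),(-1,-1),(-1,1))]
p=proj(c,q); print(p.round(1))
im=c['color'][:,:,::-1].copy(); cv2.polylines(im,[p.round().astype(int)],True,(0,255,0),1); cv2.imwrite('pics/w3o.png',im)
```

```text
3.375 [0.48218285 0.09732038 0.08421625] [3.14157410e+00 1.15349864e-03 1.65402818e-01] 0.04376653710517736
[[232.8 227.2]
 [408.4 227.6]
 [402.  314.6]
 [238.5 314.2]]
```

View pics/w3o.png

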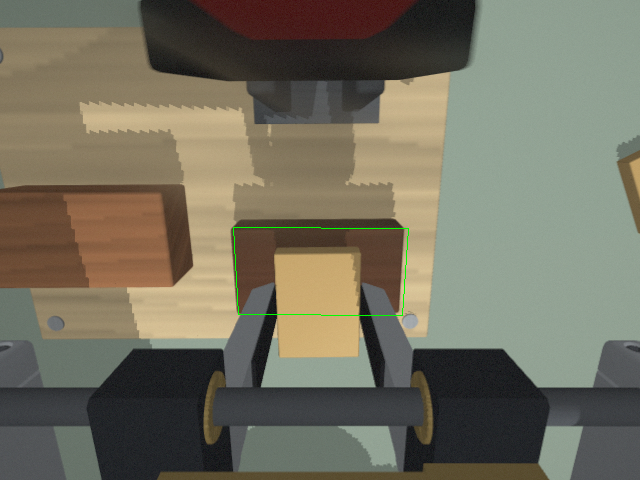

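The shim is held squarely at (318,300) and the predicted outline fits the blank. The blank's right edge looks about 4 px short, so I'll check it numerically.

Run:
```python
from h import *
c=load('w3.png'); print(-cv2.Rodrigues(c['rvec'])[0].T@np.ravel(c['tvec']))
g=cv2.GaussianBlur(c['color'],(3,3),0)[:,:,0].astype(int)
for r in(236,260):
  print(r,g[r,224:246],g[r,392:412])
for x in(250,265,375,390): print(x,g[205:236,x])
```

```text
[0.56264486 0.112225   0.26203726]
236 [186 185 185 186 186 182 159 120  92  86  88  88  88  88  89  90  89  89
  89  89  89  90] [ 89  89  88  87  87  87  87  88  87  85  92 123 158 175 177 178 178 178
 179 178]
260 [201 201 201 202 202 202 202 196 168 121  92  88  90  90  90  89  89  90
  90  89  89  89] [ 89  89  89  89  90  90  89  88  90 113 160 197 210 211 209 208 208 209
 210 210]
250 [145 144 144 142 139 136 133 132 132 132 133 133 133 127 108  86  75  72
  71  71  71  71  72  76  82  89  92  92  91  91  91]
265 [144 144 144 143 142 141 140 139 138 135 132 130 130 122 100  80  72  71
  71  71  70  69  72  77  83  90  94  94  91  90  90]
375 [137 137 138 138 139 141 141 141 141 140 139 138 133 113  83  66  62  61
  62  63  64  67  72  80  87  92  95  95  93  92  90]
390 [136 137 138 139 140 140 141 141 141 140 139 140 135 110  78  61  57  57
  57  59  62  65  71  80  88  93  94  93  92  90  88]
```

Call:
arm_command(increments=[{"slide":[0,0.0015,-0.03],"yaw":0,"gripper":0.3},{"slide":[0,0.0015,-0.0375],"yaw":0,"gripper":0.3},{"slide":[0,0.0015,-0.0375],"yaw":0,"gripper":0.3},{"slide":[0,0.0015,-0.0375],"yaw":0,"gripper":0.7},{"slide":[0,0.0015,-0.0375],"yaw":0,"gripper":0.7},{"slide":[0,0.0015,-0.02],"yaw":0,"gripper":0.7},{"slide":[0,0.0015,0.03],"yaw":0,"gripper":0.7}], grip_force=20)

```text
time_s: 4.25
ee_pos: [0.4815, 0.0983, 0.1139]
eef_rot: [-3.141, 0.004, 0.164]
force: [-0.5, -0.4, 0.7]
grip_width: 0.0656
```

Run:
```python
from h import *
c=shot('wrist','w4.png'); o=readout.get_obs(); print(o['time_s'],o['ee_pos'],o['eef_rot'],o['grip_width'])
u=np.array([np.cos(.164),np.sin(.164)]);v=np.array([-u[1],u[0]]);s=np.array([.482,.0987])
for L,W,z in((.03,.022,.054),(.03,.055,.042)):
    p=proj(c,[[*(s+a*L*u+b*W*v),z] for a,b in((1,1),(1,-1),(-1,-1),(-1,1))]); 
    im=im if z<.05 else c['color'][:,:,::-1].copy(); cv2.polylines(im,[(p*16).round().astype(int)],True,(0,255,0),1,shift=4)
cv2.imwrite('pics/w4o.png',im)
```

```text
4.3 [0.48461408 0.0987683  0.12144526] [ 3.14135805 -0.00651875  0.16387828] 0.06593627555575993
```

View pics/w4o.png

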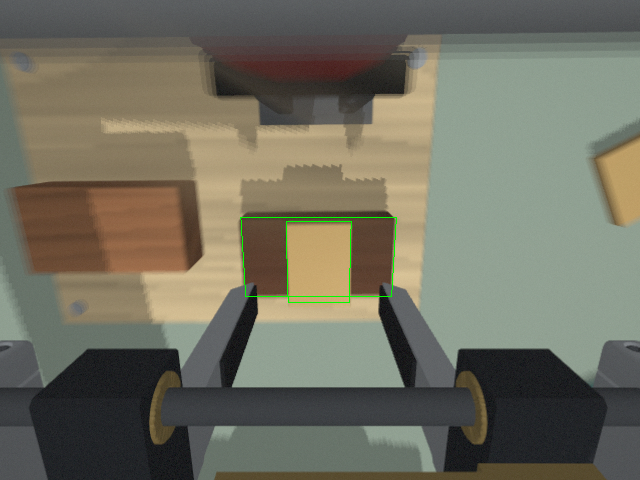

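The shim lies square on the blank at (319,262) and matches the drawn outline within about 1 mm. I'll let the arm settle, then go for shim C.

Call:
arm_command(increments=[{"slide":[-0.005,-0.03,0.03],"yaw":0.06,"gripper":0.75},{"slide":[0,-0.08,0.03],"yaw":0.15,"gripper":0.75},{"slide":[0.02,-0.13,0.03],"yaw":0.3,"gripper":0.75},{"slide":[0.045,-0.17,0.03],"yaw":0.4,"gripper":0.75},{"slide":[0.07,-0.205,0.0],"yaw":0.487,"gripper":0.75},{"slide":[0.0925,-0.232,-0.02],"yaw":0.487,"gripper":0.75},{"slide":[0.0925,-0.232,-0.05],"yaw":0.487,"gripper":0.75},{"slide":[0.0925,-0.232,-0.05],"yaw":0.487,"gripper":0.75}], grip_force=20)

```text
time_s: 5.3
ee_pos: [0.574, -0.1334, 0.0626]
eef_rot: [-3.138, 0.002, 0.65]
force: [0.5, 0.3, 0.7]
grip_width: 0.0706
```

```bash
cat >> h.py <<'E'
def look(f):
    c=shot('wrist',f); o=readout.get_obs(); print(o['time_s'],o['ee_pos'].round(4),o['eef_rot'].round(3),o['grip_width'],o['force'].round(1))
    h=cv2.cvtColor(c['color'],cv2.COLOR_RGB2HSV); m=cv2.inRange(h,(8,90,60),(28,255,255)); n,l,s,ce=cv2.connectedComponentsWithStats(m)
    for i in range(1,n):
        if s[i,4]>1500:
            w=ray(c,np.argwhere(l==i)[:,::-1].astype(float),.012)[:,:2]; r=cv2.minAreaRect((w*1000).astype(np.float32)); print(s[i],np.round(r[0],1),np.round(r[1],1),r[2])
E
python3 - <<'E'
from h import *
look('w5.png')
E
```

```text
5.35 [ 0.5748 -0.1333  0.0644] [-3.141e+00  1.000e-03  6.510e-01] 0.07033345306463354 [-0.   0.7  1. ]
[ 285  221   66   87 5493] [ 575.7 -131.9] [61.1 43.4] 37.98841094970703
[ 445  283  107   75 4409] [ 614.1 -262.2] [50.2 59.2] 77.01548767089844
[ 228  454  390   26 4331] [ 490.8 -302.3] [ 25.4 315.5] 37.49831008911133
```

Call:
arm_command(increments=[{"slide":[0.0005,0.001,-0.04],"yaw":0.005,"gripper":0.75},{"slide":[0.0005,0.001,-0.06],"yaw":0.005,"gripper":0.75},{"slide":[0.0005,0.001,-0.06],"yaw":0.005,"gripper":0.75},{"slide":[0.0005,0.001,-0.06],"yaw":0.005,"gripper":0.3},{"slide":[0.0005,0.001,-0.06],"yaw":0.005,"gripper":0.3},{"slide":[0.0005,0.001,-0.06],"yaw":0.005,"gripper":0.3},{"slide":[0.0005,0.001,-0.06],"yaw":0.005,"gripper":0.3}], grip_force=20)

```text
time_s: 6.22
ee_pos: [0.5759, -0.1326, 0.0052]
eef_rot: [3.141, -0.001, 0.656]
force: [-1.8, 0.2, 6.9]
grip_width: 0.043
```

Call:
arm_command(increments=[{"slide":[0,0,0.04],"yaw":0,"gripper":0.3},{"slide":[-0.035,0.01,0.08],"yaw":-0.1,"gripper":0.3},{"slide":[-0.07,0.04,0.1],"yaw":-0.25,"gripper":0.3},{"slide":[-0.0935,0.08,0.1],"yaw":-0.4,"gripper":0.3},{"slide":[-0.0935,0.13,0.1],"yaw":-0.492,"gripper":0.3},{"slide":[-0.0935,0.18,0.1],"yaw":-0.492,"gripper":0.3},{"slide":[-0.0935,0.231,0.09],"yaw":-0.492,"gripper":0.3},{"slide":[-0.0935,0.231,0.08],"yaw":-0.492,"gripper":0.3}], grip_force=20)

```text
time_s: 7.22
ee_pos: [0.4818, 0.101, 0.0842]
eef_rot: [-3.141, -0.0, 0.168]
force: [-0.3, -0.5, -1.4]
grip_width: 0.0436
```

Call:
arm_command(increments=[{"slide":[0,0,-0.01],"yaw":0,"gripper":0.3},{"slide":[0,0,-0.02],"yaw":0,"gripper":0.3},{"slide":[0,0,-0.0262],"yaw":0,"gripper":0.3},{"slide":[0,0,-0.0262],"yaw":0,"gripper":0.3}], grip_force=20)

```text
time_s: 7.72
ee_pos: [0.4822, 0.0978, 0.058]
eef_rot: [3.142, 0.0, 0.163]
force: [0.3, 0.5, -0.0]
grip_width: 0.0436
```

Call:
arm_command(increments=[{"slide":[0,0,-0.001],"yaw":0,"gripper":0.3},{"slide":[0,0,-0.0015],"yaw":0,"gripper":0.3}], grip_force=20)

```text
time_s: 7.98
ee_pos: [0.4823, 0.098, 0.0577]
eef_rot: [3.141, -0.001, 0.163]
force: [-7.8, -2.9, 19.9]
grip_width: 0.044
```

Call:
arm_command(increments=[{"slide":[0,0,0.0012],"yaw":0,"gripper":0.3},{"slide":[0,0,0.0012],"yaw":0,"gripper":0.6},{"slide":[0,0,0.0012],"yaw":0,"gripper":0.7},{"slide":[0,0,0.02],"yaw":0,"gripper":0.7},{"slide":[0,0,0.05],"yaw":0,"gripper":0.7},{"slide":[0,0,0.065],"yaw":0,"gripper":0.7},{"slide":[0,0,0.065],"yaw":0,"gripper":0.7}], grip_force=20)

```text
time_s: 8.85
ee_pos: [0.4824, 0.0986, 0.1222]
eef_rot: [3.142, -0.001, 0.164]
force: [-0.1, -0.2, -0.5]
grip_width: 0.0661
```

Run:
```python
from h import *
look('w6.png'); c=load('w6.png')
u=np.array([np.cos(.164),np.sin(.164)]);v=np.array([-u[1],u[0]]);s=np.array([.482,.0987]); im=c['color'][:,:,::-1].copy()
for L,W,z in((.03,.022,.066),(.03,.055,.042)):
    p=proj(c,[[*(s+a*L*u+b*W*v),z] for a,b in((1,1),(1,-1),(-1,-1),(-1,1))]); 
    cv2.polylines(im,[(p*16).round().astype(int)],True,(0,255,0),1,shift=4)
cv2.imwrite('pics/w6o.png',cv2.resize(im[180:330,200:440],None,fx=3,fy=3))
```

```text
8.9 [0.4819 0.0985 0.1213] [-3.142  0.     0.164] 0.06609792808421126 [-0.3 -0.1 -0.4]
[   26   180   183    89 14778] [471.8 261.8] [ 73.6 141.1] 9.870834350585938
[  243   210   148    98 12196] [468.8  97.5] [ 86.1 120.9] 9.51844596862793
[ 215  463  391   17 3922] [262.3 -32.3] [ 20.5 398.2] 9.532149314880371
```

View pics/w6o.png

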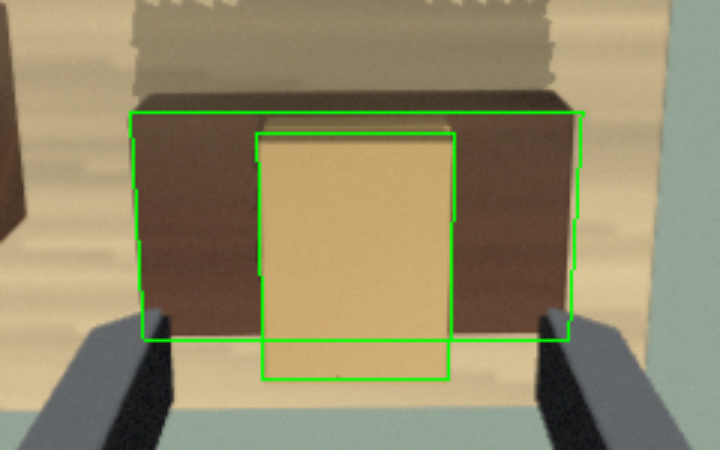

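The second shim sits squarely on the first: its top edges are at (260–452, 138–378) in the crop, within 1–2 mm of the outline. Going to shim B.

Call:
arm_command(increments=[{"slide":[-0.005,-0.03,0.0],"yaw":-0.04,"gripper":0.75},{"slide":[-0.01,-0.08,0],"yaw":-0.1,"gripper":0.75},{"slide":[-0.015,-0.135,0],"yaw":-0.18,"gripper":0.75},{"slide":[-0.02,-0.19,0],"yaw":-0.26,"gripper":0.75},{"slide":[-0.03,-0.245,0],"yaw":-0.34,"gripper":0.75},{"slide":[-0.037,-0.3,0],"yaw":-0.424,"gripper":0.75},{"slide":[-0.043,-0.35,-0.02],"yaw":-0.424,"gripper":0.75},{"slide":[-0.043,-0.386,-0.045],"yaw":-0.424,"gripper":0.75}], grip_force=20)

```text
time_s: 9.9
ee_pos: [0.4382, -0.2893, 0.0752]
eef_rot: [-3.141, 0.001, -0.262]
force: [-0.2, -0.3, 0.5]
grip_width: 0.0707
```

Call:
arm_command(increments=[{"slide":[0,0,-0.012],"yaw":0,"gripper":0.75},{"slide":[0,0,-0.012],"yaw":0,"gripper":0.75}], grip_force=20)

```text
time_s: 10.15
ee_pos: [0.4384, -0.2865, 0.0632]
eef_rot: [-3.14, 0.003, -0.26]
force: [0.5, 0.6, 0.3]
grip_width: 0.0705
```

Run:
```python
from h import *
look('w7.png')
```

```text
10.2 [ 0.4389 -0.2865  0.0643] [-3.141e+00  1.000e-03 -2.600e-01] 0.07054557004347174 [ 0.2 -0.6 -0.2]
[ 165    0   83   49 3746] [ 594.9 -263. ] [45.1 23.8] 75.06700897216797
[ 457    0   63  122 3791] [ 536.7 -414.9] [67.6 27.2] 1.9082766771316528
[ 289  222   66   86 5458] [ 439.1 -288.1] [43.4 60.9] 74.28182220458984
[ 227  463  391   17 3856] [ 248.2 -322.4] [317.8  16.5] 75.3376235961914
```

Call:
arm_command(increments=[{"slide":[0,-0.001,-0.04],"yaw":-0.012,"gripper":0.75},{"slide":[0,-0.001,-0.06],"yaw":-0.012,"gripper":0.75},{"slide":[0,-0.001,-0.06],"yaw":-0.012,"gripper":0.75},{"slide":[0,-0.001,-0.06],"yaw":-0.012,"gripper":0.3},{"slide":[0,-0.001,-0.06],"yaw":-0.012,"gripper":0.3},{"slide":[0,-0.001,-0.06],"yaw":-0.012,"gripper":0.3},{"slide":[0,-0.001,-0.06],"yaw":-0.012,"gripper":0.3}], grip_force=20)

```text
time_s: 11.08
ee_pos: [0.4394, -0.2887, 0.0054]
eef_rot: [3.141, -0.001, -0.272]
force: [-0.9, 1.7, 6.1]
grip_width: 0.0436
```

Call:
arm_command(increments=[{"slide":[0,0,0.04],"yaw":0,"gripper":0.3},{"slide":[0,0.015,0.09],"yaw":0.05,"gripper":0.3},{"slide":[0.005,0.06,0.11],"yaw":0.1,"gripper":0.3},{"slide":[0.015,0.115,0.11],"yaw":0.2,"gripper":0.3},{"slide":[0.02,0.17,0.11],"yaw":0.3,"gripper":0.3},{"slide":[0.03,0.225,0.11],"yaw":0.4,"gripper":0.3},{"slide":[0.037,0.28,0.11],"yaw":0.436,"gripper":0.3},{"slide":[0.043,0.335,0.11],"yaw":0.436,"gripper":0.3}], grip_force=20)

```text
time_s: 12.08
ee_pos: [0.4821, 0.0483, 0.115]
eef_rot: [3.141, -0.001, 0.164]
force: [0.3, -1.3, -0.4]
grip_width: 0.0437
```

Call:
arm_command(increments=[{"slide":[0,0.03,0],"yaw":0,"gripper":0.3},{"slide":[0,0.052,-0.01],"yaw":0,"gripper":0.3},{"slide":[0,0.052,-0.03],"yaw":0,"gripper":0.3},{"slide":[0,0.052,-0.04],"yaw":0,"gripper":0.3},{"slide":[0,0.052,-0.0445],"yaw":0,"gripper":0.3},{"slide":[0,0.052,-0.0445],"yaw":0,"gripper":0.3}], grip_force=20)

```text
time_s: 12.82
ee_pos: [0.4824, 0.0983, 0.0707]
eef_rot: [-3.142, -0.001, 0.163]
force: [0.4, -0.6, -0.3]
grip_width: 0.0438
```

Call:
arm_command(increments=[{"slide":[0,0,-0.0007],"yaw":0,"gripper":0.3}], grip_force=20)

```text
time_s: 12.95
ee_pos: [0.4825, 0.0983, 0.0705]
eef_rot: [3.142, -0.001, 0.163]
force: [-5.8, -0.9, 15.4]
grip_width: 0.0439
```

Call:
arm_command(increments=[{"slide":[0,0,0.0006],"yaw":0,"gripper":0.3},{"slide":[0,0,0.0006],"yaw":0,"gripper":0.6},{"slide":[0,0,0.0006],"yaw":0,"gripper":0.7},{"slide":[0,0,0.02],"yaw":0,"gripper":0.7},{"slide":[0,0,0.05],"yaw":0,"gripper":0.7},{"slide":[0,0,0.065],"yaw":0,"gripper":0.7},{"slide":[0,0,0.065],"yaw":0,"gripper":0.7}], grip_force=20)

```text
time_s: 13.82
ee_pos: [0.4824, 0.0986, 0.135]
eef_rot: [3.142, -0.001, 0.164]
force: [0.1, -0.2, -0.2]
grip_width: 0.0657
```

Run:
```python
from h import *
look('w8.png'); c=load('w8.png'); d=shot('side','s8.png')
u=np.array([np.cos(.164),np.sin(.164)]);v=np.array([-u[1],u[0]]);s=np.array([.482,.0987]); im=c['color'][:,:,::-1].copy()
for L,W,z in((.03,.022,.078),(.03,.055,.042)):
    p=proj(c,[[*(s+a*L*u+b*W*v),z] for a,b in((1,1),(1,-1),(-1,-1),(-1,1))]); 
    cv2.polylines(im,[(p*16).round().astype(int)],True,(0,255,0),1,shift=4)
A=cv2.resize(im[150:350,200:440],None,fx=2,fy=2.); B=cv2.resize(d['color'][90:250,210:370,::-1],(400,400))
cv2.imwrite('pics/w8o.png',np.hstack([A[:400],B]))
# arm geometry predicted
H=s+.115*u
for sgn in(1,-1):
    for th in(1.45,):
        b=H-.170*np.cos(th)*u+sgn*.032*v; print('bar',sgn,b,.088+.17*np.sin(th))
        print(proj(d,[[*b,.088+.17*np.sin(th)]]),proj(c,[[*b,.088+.17*np.sin(th)]]))
```

```text
13.875 [0.4819 0.0985 0.1341] [3.142 0.    0.164] 0.06600050252265441 [-0.8 -0.6  0.3]
[   40   179   173    85 13404] [472.1 261.1] [ 73.1 139.4] 10.075150489807129
[  247   207   141   101 11780] [465.6  96.9] [ 92.3 120.4] 9.966667175292969
[ 215  463  391   17 3923] [249.  -38.7] [ 21.4 415.8] 9.527091979980469
bar 1 [0.57002184 0.14570162] 0.25676120847639006
[[300.50833865 116.41031061]] [[93.98313353 49.97229745]]
bar -1 [0.58047085 0.08256037] 0.25676120847639006
[[311.25821373 129.97879759]] [[543.6719378   49.46870695]]
```

View pics/w8o.png

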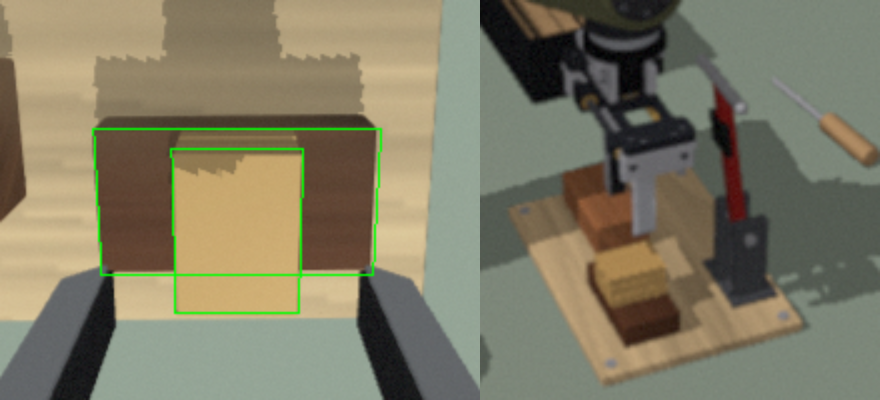

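The third shim lies square on the stack, with its top at (237,230) in the crop and the outlines coinciding. The side crop shows a neat three-layer stack on the dark blank and the arm upright, with its bar running from (703,62) to (740,107). Next I go above the bar with the jaws across it.

Call:
arm_command(increments=[{"slide":[-0.01,0,0.06],"yaw":0,"gripper":0.7},{"slide":[-0.01,0,0.12],"yaw":0,"gripper":0.7},{"slide":[-0.01,0,0.18],"yaw":0.1,"gripper":0.7},{"slide":[-0.01,0,0.19],"yaw":0.28,"gripper":0.7},{"slide":[-0.01,0,0.19],"yaw":0.46,"gripper":0.7},{"slide":[0,0,0.19],"yaw":0.64,"gripper":0.7},{"slide":[0.02,-0.003,0.19],"yaw":0.82,"gripper":0.7},{"slide":[0.04,-0.006,0.19],"yaw":1.0,"gripper":0.7}], grip_force=10)

```text
time_s: 14.92
ee_pos: [0.5227, 0.0924, 0.3232]
eef_rot: [-3.14, 0.001, 1.17]
force: [0.4, -0.6, 0.2]
grip_width: 0.0656
```

Call:
arm_command(increments=[{"slide":[0.015,-0.003,0],"yaw":0.18,"gripper":0.7},{"slide":[0.03,-0.006,0],"yaw":0.36,"gripper":0.7},{"slide":[0.045,-0.009,0],"yaw":0.5,"gripper":0.7},{"slide":[0.0585,-0.01,0],"yaw":0.571,"gripper":0.7},{"slide":[0.0585,-0.01,0],"yaw":0.571,"gripper":0.7}], grip_force=10)

```text
time_s: 15.55
ee_pos: [0.5809, 0.0824, 0.3227]
eef_rot: [-3.139, -0.0, 1.734]
force: [0.1, 0.2, -1.2]
grip_width: 0.0658
```

Run:
```python
from h import *
look('w9.png'); c=load('w9.png'); im=c['color'][:,:,::-1].copy()
u=np.array([np.cos(.164),np.sin(.164)]);v=np.array([-u[1],u[0]]);s=np.array([.482,.0987]);H=s+.115*u
b=H-.170*np.cos(1.45)*u; z=.088+.17*np.sin(1.45)
p=proj(c,[[*(b+k*v),z] for k in(-.052,-.032,.032,.052)]); print(p)
for q in p: cv2.circle(im,tuple(int(t) for t in q),4,(0,255,0),1)
cv2.imwrite('pics/w9o.png',im)
```

```text
15.6 [0.5805 0.0825 0.3232] [-3.139 -0.     1.733] 0.06538822812867764 [0.8 0.6 1.6]
[ 224    0   62  109 6066] [476.2 251.4] [ 69.1 119.7] 9.781290054321289
[ 208  137   62   88 4253] [471.1  95.7] [ 79.8 115.6] 9.45375919342041
[ 215  463  391   17 3910] [ 812.8 -347.2] [675.1  34.8] 9.519611358642578
[[316.61699481 287.05797461]
 [316.55532737 261.05918217]
 [316.33860952 169.78941499]
 [316.26404968 138.42393863]]
```

View pics/w9o.png

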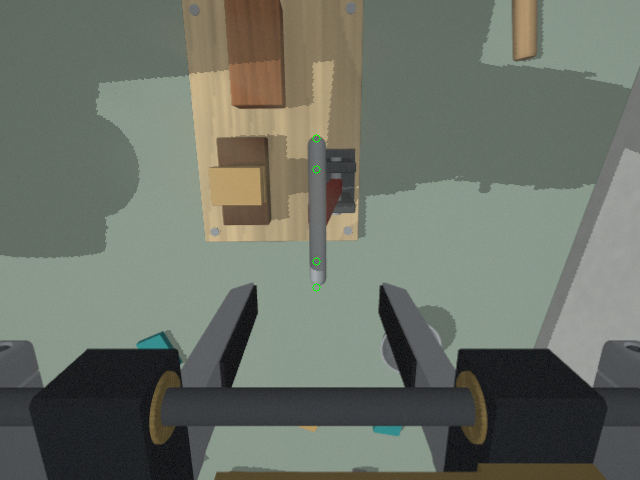

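The predicted bar axis coincides with the bar in the picture, which runs from (317,140) to (317,285). Descending onto its right half and closing.

Call:
arm_command(increments=[{"slide":[0,0,-0.05],"yaw":0,"gripper":0.7},{"slide":[0,0,-0.083],"yaw":0,"gripper":0.7},{"slide":[0,0,-0.083],"yaw":0,"gripper":0.4},{"slide":[0,0,-0.083],"yaw":0,"gripper":0.1},{"slide":[0,0,-0.083],"yaw":0,"gripper":0.05},{"slide":[0,0,-0.083],"yaw":0,"gripper":0.05},{"slide":[0,0,-0.083],"yaw":0,"gripper":0.05},{"slide":[0,0,-0.083],"yaw":0,"gripper":0.05}], grip_force=10)

```text
time_s: 16.6
ee_pos: [0.5806, 0.0825, 0.2417]
eef_rot: [3.141, 0.0, 1.735]
force: [-0.7, 0.6, 0.9]
grip_width: 0.0115
```

Call:
arm_command(increments=[{"slide":[-0.0247,-0.0041,-0.0049],"yaw":0,"gripper":0.05},{"slide":[-0.0483,-0.008,-0.0136],"yaw":0,"gripper":0.05},{"slide":[-0.0704,-0.0117,-0.0257],"yaw":0,"gripper":0.05},{"slide":[-0.0905,-0.015,-0.041],"yaw":0,"gripper":0.05},{"slide":[-0.108,-0.0179,-0.0592],"yaw":0,"gripper":0.05},{"slide":[-0.1227,-0.0203,-0.0799],"yaw":0,"gripper":0.05},{"slide":[-0.1343,-0.0222,-0.1026],"yaw":0,"gripper":0.05},{"slide":[-0.1343,-0.0222,-0.1026],"yaw":0,"gripper":0.05}], grip_force=10)

```text
time_s: 17.6
ee_pos: [0.4459, 0.06, 0.1382]
eef_rot: [-3.141, 0.0, 1.735]
force: [0.4, -1.8, 2.3]
grip_width: 0.0115
```

Call:
arm_command(increments=[{"slide":[-0.0057,-0.0009,-0.0159],"yaw":0,"gripper":0.05},{"slide":[-0.0099,-0.0016,-0.0324],"yaw":0,"gripper":0.05},{"slide":[-0.0124,-0.0021,-0.0492],"yaw":0,"gripper":0.05},{"slide":[-0.013,-0.0022,-0.0577],"yaw":0,"gripper":0.05},{"slide":[-0.0132,-0.0022,-0.0635],"yaw":0,"gripper":0.05},{"slide":[-0.0132,-0.0022,-0.0635],"yaw":0,"gripper":0.05}], grip_force=10)

```text
time_s: 18.35
ee_pos: [0.4331, 0.058, 0.0755]
eef_rot: [-3.141, 0.0, 1.735]
force: [-1.7, -2.6, 2.4]
grip_width: 0.0116
```

Call:
arm_command(increments=[{"slide":[0,0,-0.0015],"yaw":0,"gripper":0.05},{"slide":[0,0,-0.0025],"yaw":0,"gripper":0.05},{"slide":[0,0,-0.0025],"yaw":0,"gripper":0.05}], grip_force=25)

```text
time_s: 18.73
ee_pos: [0.4331, 0.058, 0.073]
eef_rot: [-3.142, 0.0, 1.735]
force: [-2.7, -4.1, 3.1]
grip_width: 0.0111
```

Call:
arm_command(increments=[{"slide":[0,0,-0.001],"yaw":0,"gripper":0.05},{"slide":[0,0,-0.0015],"yaw":0,"gripper":0.05}], grip_force=25)

```text
time_s: 18.98
ee_pos: [0.4331, 0.0581, 0.0715]
eef_rot: [-3.142, 0.0, 1.735]
force: [-2.1, -4.7, 2.9]
grip_width: 0.0114
```

Call:
arm_command(increments=[{"slide":[0,0,-0.001],"yaw":0,"gripper":0.05},{"slide":[0,0,-0.001],"yaw":0,"gripper":0.05}], grip_force=25)

```text
time_s: 19.23
ee_pos: [0.4331, 0.058, 0.0708]
eef_rot: [3.142, 0.0, 1.735]
force: [-3.7, -4.8, 9.4]
grip_width: 0.0113
```

Call:
arm_command(increments=[{"slide":[0,-0.0005,0],"yaw":0,"gripper":0.05},{"slide":[0,-0.0005,-0.0007],"yaw":0,"gripper":0.05},{"slide":[0,-0.0005,-0.0007],"yaw":0,"gripper":0.05}], grip_force=40)

```text
time_s: 19.6
ee_pos: [0.4331, 0.058, 0.0707]
eef_rot: [3.141, -0.001, 1.735]
force: [-10.2, -0.9, 19.1]
grip_width: 0.0107
```

Call:
arm_command(increments=[{"slide":[0,0,-0.0003],"yaw":0,"gripper":0.05},{"slide":[0,0,-0.0003],"yaw":0,"gripper":0.05},{"slide":[0,0,-0.0003],"yaw":0,"gripper":0.05}], grip_force=40)

```text
time_s: 19.98
ee_pos: [0.4332, 0.058, 0.0707]
eef_rot: [3.141, -0.001, 1.735]
force: [-11.8, -0.7, 23.7]
grip_width: 0.0105
```

Run:
```python
from h import *
d=shot('side','s10.png'); t=shot('top','t10.png'); o=readout.get_obs(); print(o['time_s'],o['ee_pos'],o['force'],o['grip_width'])
A=cv2.resize(d['color'][110:270,210:370,::-1],(400,400),interpolation=cv2.INTER_CUBIC); B=cv2.resize(t['color'][195:345,105:255,::-1],(400,400),interpolation=cv2.INTER_CUBIC)
cv2.imwrite('pics/f10.png',np.hstack([A,B]))
t0=load('top0.png')['color'].astype(int); df=np.abs(t0-t['color']).max(2)
for n,(x0,y0,x1,y1) in dict(parked=(115,255,182,302),bowl=(302,130,348,176),hammer=(452,155,500,278)).items(): print(n,(df[y0:y1,x0:x1]>40).mean())
```

```text
20.075 [0.43317553 0.05798857 0.07070014] [-11.6715852   -0.92411742  23.50690701] 0.010995478007392458
parked 0.04572880279453795
bowl 0.0
hammer 0.07503387533875339
```

View pics/f10.png

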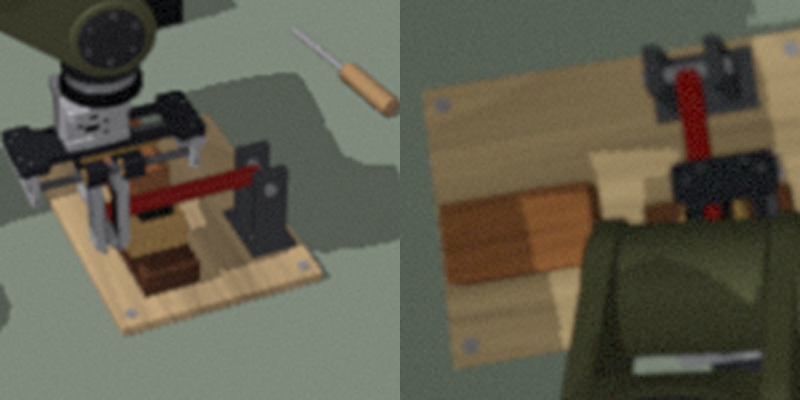

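The side crop shows the red arm level, its black pad on the three-shim stack at (155,215) and the fingers holding the bar at (115,220). In the top crop the parked blank at (520,232) has not moved. The downward push holds steady at about 23.5 N, so I'm handing in.

```bash
python3 -c "
from station import job
print(job.hand_in())"
```

```text
the job is handed in; nothing more can be done
None
```

The job is handed in at about 20 s: the red arm is held down, close to level, on a stack of three pale shims on the seated blank. The blank on the seat is the dark 28 mm one, so reaching the 78 mm pad height took 3 × 12 mm.

**Placing:** each shim lay lengthwise toward the hinge, and the close views put each one within about 1–2 mm of square.

**Last checks:**
- **Arm and stack:** the arm met firm resistance with the bar at about 87 mm, against 88 mm for level. The side view shows the arm level with its pad on the stack.
- **Push and grip:** the gripper holds the bar with a 40 N grip and presses down with a steady 23.5 N. The tool also feels a sideways force of about 12 N, which I left alone because it was not growing.
- **Bystanders:** the parked blank looks unmoved and the bowl's part of the picture did not change. Pixels did change over the parked blank (5%) and the hammer (8%). I put both down to moving shadows; the gripper went near neither, and I did not check the hammer in a later picture.

The first move call was refused because its rows lacked some keys; nothing moved.

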